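Switch the sinker feeder to the right-hand tray

ROBOT

A 7-joint arm with a two-finger parallel gripper is mounted at the origin on the work surface. World frame = base frame: x ahead of the robot, y to its left, z up, the work surface at z = 0. Lengths are in mm, angles in rad, forces in N, time in s.
With the tool pointing down it reaches from about 425 to 875 mm from the base axis. Payload 4.7 kg.
Tool frame: the origin (TCP) lies at the very end of the fingers, on their centre line; the grasp point (between the pads) lies 19 mm behind it; y points along the fingers, z is the direction in which the jaws open and shut, and the axes are right-handed (so a half turn about y gives the same grasp; the last joint's range is limited). The gripper opens to 87 mm and grips with 3 to 60 N. Pads are 19 mm wide; open, the fingers measure 117 mm over their backs; the gripper's body (75 mm by 190 mm) begins 51 mm behind the grasp point.
Start: joints at [0.014, 0.321, -0.07, 1.45, 0.023, 1.371, -0.057], TCP at [650.02, -0.025, 222.587] pointing down, gripper open.
Joint ranges: [-2.86, 2.86], [-0.3, 2.09], [-1.38, 1.24], [0.06, 2.45], [-1.56, 4.7], [0.09, 2.05], [-2.69, 2.69]. Speed limits (rad/s): [2.57, 2.57, 3.14, 3.14, 3.14, 3.14, 3.14].

INTERFACE

Orientations are given as [roll, pitch, yaw] about the fixed x, y, z axes, in that order (R = Rz(yaw) Ry(pitch) Rx(roll)).
In Python, from bench import bot gives the robot as it stands.
- The arm moves only by the tool servo_tool, never from a script. Its argument "targets" is a list of rows, each an object of numbers: "x", "y", "z": the shift along the world's x, y, z each as a share of 12 cm, from -1 to 1; "twist": the turn about the world's z as a share of 30 degrees, from -1 to 1. A call has exactly 5 rows; each row is the pose to reach, as a shift and turn from the pose commanded when the call began; what a row does not reach only later rows make up. A row lasts 1/8 s, in which the tool goes at most 62.5 mm and 10.7 degrees, less where a joint would pass 70% of its speed; a pose out of reach is approached as far as the arm can. A call with a number of a shift or a turn outside -1 to 1 is refused whole. A call with a gripper value outside its range is refused whole. "grip" is the opening, from 0 (shut) to 1 (fully open), set as the call begins (left out, the last holds). The fingers move at their own pace and stop on an object; "newtons" is the grip in N (left out, the last holds). Time passes only in rows, so rows that repeat a pose let the fingers close, or fill a call up. It gives the time, the measured TCP pose, the force and the opening at its end, in the units of the state.
- bot.get_state(): the state, without advancing time (a new reading comes with each control period).
- bot.get_image(name): name is "scene" or "side" or "wrist"; returns (picture, depth): 400x640x3 uint8, blue, green, red; 400x640 float32, mm along the optical axis (not along the pixel's ray), 0 where there is no reading.
- bot.camera_info(name): a dict with "camera_matrix" (3x3 intrinsics, pixels), "position" and "rotation" of the camera in the world. Camera axes: x right, y down, z forward; pixel columns grow to the right and rows downward; lengths in mm; the calibration is good to about 2 mm. A picture is of the moment at which its call begins: read the wrist's pose just before it. camera_info takes no time and is no camera call; for the wrist camera it gives the pose at the moment of the call.
- bot.job_done(): hands the job in, once; it reports no verdict.
Trained networks look in the newest picture that a camera, given by its name, has taken for a name from the list of things; names that differ only in an ending like _2 or _b are one class to them, and where a whole thing is asked for, a point or a joint stands for the part that bears it (a point fixed in the world has none). Each returns a list of dicts, best first, with "p" (0 to 1); they miss things now and then, are a little off and sometimes report something else, mostly with a low value. They report only what shows in the picture. A call takes as long as a camera call.
- bot.search_frame(label, camera): "box" ([centre column, centre row, width, height] in pixels, round what is visible of it).
- bot.trace(label, camera): "mask" (400x640 bool, what is visible of it) and "box" ([centre column, centre row, width, height] in pixels, round what is visible of it).
The state is a dict: "time": time; "q": joint angles; "joint_vel": joint speeds; "joint_torque": joint torques, N m; "eef_pos": TCP position; "eef_rot": TCP orientation; "force": force on the tool from outside, world axes, zero at the start; "moment": the same for the moment, N m; "opening": finger opening in mm.
Only numpy, scipy, OpenCV 4.12 (cv2) and the standard library are available. Lean on these libraries where they do the work, as an engineer would, in place of code of your own. Each camera call takes 0.05 s, during which the arm holds its last target.

TASK

The left tray of the sinker feeder has its share. With the fingertips, push the raised right end of the seesaw gate down until the gate has rocked right over on to its right-hand stop, and then push the feed slide's tab to the left until the slide is fully open, so that all four ball sinkers roll by themselves down the right chute into the right tray (left and right as the robot sees them). Do not touch or carry the sinkers, and leave the reel, the jar and the screwdriver where they are.

Things in the scene. Friction and masses are not known exactly. Their poses are not given: they have to be found in the camera images.
- stand: Sinker feeder, fixed: plywood base 320 x 640 x 12 mm. Origin at table height under the gate's pivot; x away from the robot (turned up to 0.35 rad), y left, z up. A 32 mm wide feed ramp (wall tops 160 to 180 mm high) descends along -x from x = 170 to 19 mm, ending over the gate's middle. From each gate end (y +-116 mm) a fixed 46 mm wide chute, top 105 mm high, runs down to a tray.
- gate_body (a joint): Tilt (rad) of the seesaw gate, a wooden trough 230 mm long (stand y), 44 wide, on a pin 110 mm up. +0.28: left (+y) end down on its stop (as at the start); -0.28: right end down on its stop, feeding the right chute. About 0.4 kg and top-heavy: past level it tips to the other stop by itself and stays there; about 1 N at a pad moves it.
- right_pad (a point): Middle of the top of the gate's right finger pad: flat wooden tongue 50 (stand x) x 44 (y) x 8 mm on the robot's side of the trough, 47 mm from its centre line, 93 mm right of the pivot. Raised at the start (about 145 mm above the table), it comes down about 50 mm. The trough wall beside it stands 26 mm higher. Tilts with the gate.
- left_pad (a point): Middle of the top face of the same pad at the gate's left end; down (about 95 mm above the table) at the start.
- slide_body (a joint): Opening (m) of the steel feed slide, whose plate closes the ramp near its outlet and holds the four sinkers back: about 0 = closed, 0.045 = fully open on its stop. It slides along the stand's +y (left), needs about 1.5 N, stays where it is left. The sinkers run out from about 0.022 on.
- tab (a point): Middle of the top edge of the slide's upright steel tab, on its right (-y) face, the one to push: plate 44 mm (stand x) x 6 mm (y), 52 mm tall, below this point, which is about 204 mm above the table and 85 mm left of the ramp's centre line. Push along the stand's +y. Between tab and ramp lies only the thin slide plate, its top 36 mm below this point; left of the tab is free.
- right_tray (a point): Middle of the inner floor of the right tray (16 mm above the table): open black tray, inside about 116 mm (x) by 110 mm (y), walls 36 to 60 mm high, empty at the start. Axes as the stand's.
- left_tray (a point): The same for the left tray, which already holds three sinkers (stuck there).
- sinker1_center (a point): Centre of a loose ball sinker, dark grey lead, slick, 18 mm diameter, 35 g; the four wait in single file on the feed ramp behind the slide.
- sinker2_center (a point): Centre of a loose ball sinker, dark grey lead, slick, 18 mm diameter, 35 g; the four wait in single file on the feed ramp behind the slide.
- sinker3_center (a point): Centre of a loose ball sinker, dark grey lead, slick, 18 mm diameter, 35 g; the four wait in single file on the feed ramp behind the slide.
- sinker4_center (a point): Centre of a loose ball sinker, dark grey lead, slick, 18 mm diameter, 35 g; the four wait in single file on the feed ramp behind the slide.
- reel: A small loose fishing reel, about 50 x 70 x 45 mm, standing on the base board near its robot-side edge; origin at its underside. To be left alone.
- jar: A small loose glass jar with a metal cap, 38 mm diameter, 45 mm tall, on the base board near its robot-side edge; origin at its underside. To be left alone.
- screwdriver: A loose screwdriver 160 mm long lying on the base board behind the right chute or tray; origin at its underside. To be left alone.

How it is judged (in metres and radians):
On the way, in this order (a step that is already met when the one before it is completed fails the run):
1. the gate is rocked over on to its right-hand stop while the slide still holds the sinkers back (value of joint gate_body below -0.24 rad and value of joint slide_body below 0.018 m), for 0.2 s.
2. the feed slide is fully open (value of joint slide_body above 0.036 m and value of joint gate_body below -0.24 rad), for 0.1 s.
At the end, for the whole second after the job is handed in: The gate rests on its right-hand stop (joint below -0.24 rad), the slide is fully open (more than 36 of its 45 mm), and all four sinkers lie inside the right tray, moving slower than 0.1 m/s (all of step 2 and x of sinker1_center in the frame of right_tray between -0.062 and 0.062 m and y of sinker1_center in the frame of right_tray between -0.059 and 0.059 m and z of sinker1_center in the frame of right_tray between 0 and 0.035 m and linear speed of each of sinker1, sinker2, sinker3, sinker4 below 0.1 m/s and x of sinker2_center in the frame of right_tray between -0.062 and 0.062 m and y of sinker2_center in the frame of right_tray between -0.059 and 0.059 m and z of sinker2_center in the frame of right_tray between 0 and 0.035 m and x of sinker3_center in the frame of right_tray between -0.062 and 0.062 m and y of sinker3_center in the frame of right_tray between -0.059 and 0.059 m and z of sinker3_center in the frame of right_tray between 0 and 0.035 m and x of sinker4_center in the frame of right_tray between -0.062 and 0.062 m and y of sinker4_center in the frame of right_tray between -0.059 and 0.059 m and z of sinker4_center in the frame of right_tray between 0 and 0.035 m); the robot touches nothing.
It fails at once if a sinker was touched by the robot (contact force between any of the fingers, the arm and sinker1 above 0.3 N or contact force between any of the fingers, the arm and sinker2 above 0.3 N or contact force between any of the fingers, the arm and sinker3 above 0.3 N or contact force between any of the fingers, the arm and sinker4 above 0.3 N).
It fails at once if a sinker was lifted (height (world z) of any of sinker1_center, sinker2_center, sinker3_center, sinker4_center above 0.21 m).
It fails at once if the reel, the jar or the screwdriver was disturbed (distance of any of reel, jar, screwdriver from where it was at the start of the episode above 0.015 m).
It also fails if it takes over 48 s, if anything falls off the work surface, if the arm or the gripper's body presses on something with over 40 N, if the wrist force passes 120 N, or if a joint passes its speed limit or range.

## Working session

There is one attempt and no reset: what is moved stays moved. The work goes in short steps, Python scripts to look and compute and a tool call to move; the robot and the scene stay as the last step left them, time stands still between calls to the robot, and variables do not carry over. Pictures are saved under pics/ and viewed, and the job is handed in when it is done.

Besides the shell and the picture viewer there is one more tool, called after "Request:" by a JSON object that holds its "method" and its "body". servo_tool: Moves the arm, as the interface text tells. Shift numbers are shares of 12 cm and turn numbers shares of 30 degrees, none past 1 either way. Its arguments: {"type":"object","properties":{"targets":{"type":"array","items":{"type":"object","properties":{"x":{"type":"number","minimum":-1,"maximum":1},"y":{"type":"number","minimum":-1,"maximum":1},"z":{"type":"number","minimum":-1,"maximum":1},"twist":{"type":"number","minimum":-1,"maximum":1}}}},"grip":{"type":"number"},"newtons":{"type":"number"}},"required":["targets"]}

```bash
mkdir -p pics; cat > h.py <<'E'
import numpy as np, cv2
from bench import bot
def cam(n):
    i=bot.camera_info(n); return np.array(i["camera_matrix"]),np.array(i["position"]),np.array(i["rotation"])
def unproj(n,u,v,d):
    K,p,R=cam(n); r=np.linalg.inv(K)@np.array([u,v,1.0]); return p+R@(r*d)
def proj(n,P):
    K,p,R=cam(n); c=R.T@(np.array(P)-p); q=K@c; return q[:2]/q[2]
E
python3 - <<'E'
from h import *
print(bot.get_state())
for n in ["scene","side","wrist"]:
    im,d=bot.get_image(n); cv2.imwrite(f"pics/{n}0.png",im); np.save(f"{n}0.npy",d)
    print(n,cam(n))
    for l in ["right_pad","left_pad","tab","right_tray","reel","jar","stand","slide_body","gate_body"]:
        r=bot.search_frame(l,n); print(l,[(np.round(x["box"]),round(x["p"],2)) for x in r[:2]])
E
```

```text
{'time': 0.0, 'q': array([ 0.01408775,  0.32182947, -0.07007341,  1.45165903,  0.02259862,
        1.37078207, -0.05688467]), 'joint_vel': array([-7.06717314e-04,  1.15378436e-04,  8.95855320e-05, -6.54007594e-04,
        1.52698442e-03,  5.83243867e-04, -6.44460447e-05]), 'joint_torque': array([-2.58547143e-04, -4.91284704e+01, -4.03903294e-01, -3.12526345e+01,
       -6.40594075e-02,  4.37659642e-02,  1.61017233e-04]), 'eef_pos': array([ 6.49458120e+02, -4.82460993e-02,  2.21465229e+02]), 'eef_rot': array([-1.57268488e+00, -9.89387248e-05, -1.57074946e+00]), 'force': array([ 0.19305027, -0.29175147, -0.46324734]), 'moment': array([ 0.03761089, -0.0179966 ,  0.0094904 ]), 'opening': 87.0375919820466}
scene (array([[372.58924442,   0.        , 318.30109278],
       [  0.        , 372.58924442, 202.44146661],
       [  0.        ,   0.        ,   1.        ]]), array([1109.50676709,  -37.66631826,  605.97407638]), array([-2.28343593, -0.01470337,  1.50460354]))
right_pad [(array([294., 208., 118.,  75.]), 0.7)]
left_pad [(array([294., 209., 120.,  74.]), 0.77), (array([278., 226.,  10
[... 1421 characters left out ...]
  1.        ]]), array([649.04472424,  79.65854616, 384.94701436]), array([ 2.84523212e+00, -4.54577879e-04,  1.44012534e-04]))
right_pad [(array([356., 317.,  19.,  14.]), 0.67), (array([300., 180., 380., 359.]), 0.58)]
left_pad [(array([245., 228., 119., 264.]), 0.95)]
tab [(array([318., 223.,  73., 111.]), 0.74), (array([300., 180., 381., 360.]), 0.39)]
right_tray [(array([302., 180., 382., 360.]), 0.89), (array([262., 340.,  52.,  33.]), 0.61)]
reel [(array([168.,  83.,  68.,  84.]), 0.79)]
jar []
stand [(array([300., 180., 383., 360.]), 0.79)]
slide_body [(array([318., 226.,  75., 107.]), 0.96)]
gate_body [(array([244., 229., 114., 259.]), 0.96), (array([167.,  83.,  66.,  85.]), 0.49)]
```

```bash
python3 - <<'E'
s=open('h.py').read()
s=s.replace('np.array(i["rotation"])\n','Rot.from_euler("xyz",i["rotation"]).as_matrix()\n').replace("from bench","from scipy.spatial.transform import Rotation as Rot\nfrom bench")
open('h.py','w').write(s)
E
grep -n Rot h.py
```

```text
2:from scipy.spatial.transform import Rotation as Rot
5:    i=bot.camera_info(n); return np.array(i["camera_matrix"]),np.array(i["position"]),Rot.from_euler("xyz",i["rotation"]).as_matrix()
```

View pics/scene0.png

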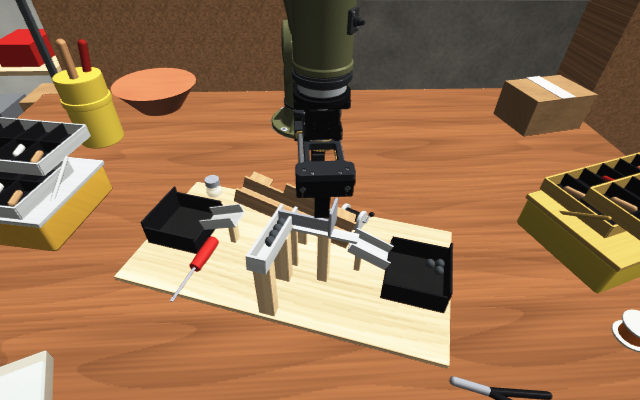

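View pics/side0.png

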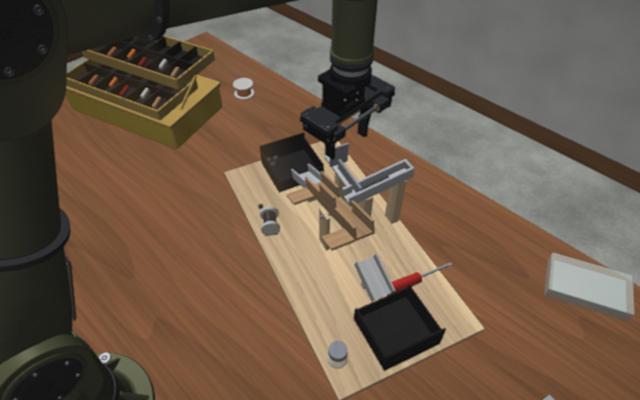

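View pics/wrist0.png

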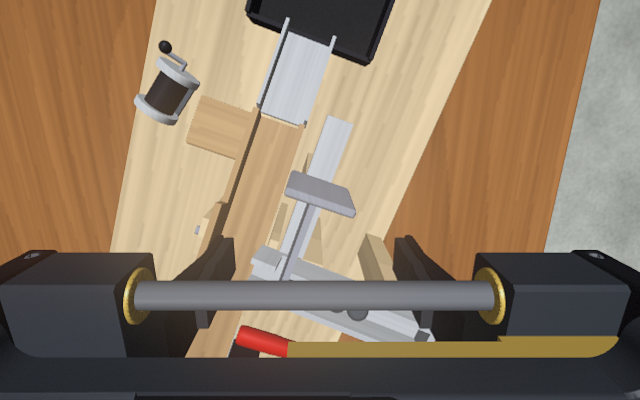

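```bash
cat >> h.py <<'E'
def cloud(n,d):
    K,p,R=cam(n); v,u=np.mgrid[0:400,0:640]; r=np.stack([(u-K[0,2])/K[0,0],(v-K[1,2])/K[1,1],np.ones_like(u,float)],-1)*d[...,None]
    return r@R.T+p
E
python3 - <<'E'
from h import *
W=cloud("wrist",np.load("wrist0.npy")); S=cloud("side",np.load("side0.npy")); C=cloud("scene",np.load("scene0.npy"))
for (u,v) in [(320,185),(335,192),(300,180),(318,203),(330,140),(310,230),(255,150),(270,180),(217,115),(290,90),(130,150),(200,228)]:
    print("w",u,v,np.round(W[v,u]))
for (u,v) in [(338,150),(345,240),(300,197),(335,234),(355,236),(372,268),(400,175),(355,185),(295,173),(372,230),(225,172),(340,398),(482,327)]:
    print("s",u,v,np.round(S[v,u]))
# tab mask points
m=bot.search_frame("tab","side")
reg=W[160:225,280:360].reshape(-1,3); t=reg[reg[:,2]>195]; print(len(t),t.mean(0),t.min(0),t.max(0))
c=t[:,:2]-t[:,:2].mean(0); w,V=np.linalg.eigh(c.T@c); print(V[:,1],np.ptp(c@V[:,1]),np.ptp(c@V[:,0]))
im=cv2.imread("pics/side0.png"); cv2.imwrite("pics/side0z.png",cv2.resize(im[120:290,230:450],None,fx=3.5,fy=3.5,interpolation=cv2.INTER_CUBIC))
E
```

```text
w 320 185 [653.  25. 173.]
w 335 192 [663.  21. 178.]
w 300 180 [640.  29. 177.]
w 318 203 [652.  22. 204.]
w 330 140 [661.  51. 142.]
w 310 230 [646. -21. 141.]
w 255 150 [597.  37.  97.]
w 270 180 [610.  11. 103.]
w 217 115 [565.  67.  91.]
w 290 90 [627.  88.  70.]
w 130 150 [440.  25.  14.]
w 200 228 [549. -28. 118.]
s 338 150 [650.  22. 194.]
s 345 240 [ 510. -129.  150.]
s 300 197 [561.  49.  95.]
s 335 234 [ 513. -101.  142.]
s 355 236 [ 527. -139.  157.]
s 372 268 [ 542. -177.   73.]
s 400 175 [ 704. -105.  171.]
s 355 185 [625. -52. 160.]
s 295 173 [616. 123.  80.]
s 372 230 [ 561. -152.  155.]
s 225 172 [538. 305.  13.]
s 340 398 [ 327. -293.   12.]
s 482 327 [ 623. -396.   13.]
980 [652.61961418  24.20700117 206.62188571] [631.91551564  12.63162775 195.00695314] [673.65937214  79.65837099 384.9394976 ]
[-0.85258632  0.52258642] 54.850680177897644 54.040095620521925
```

View pics/side0z.png

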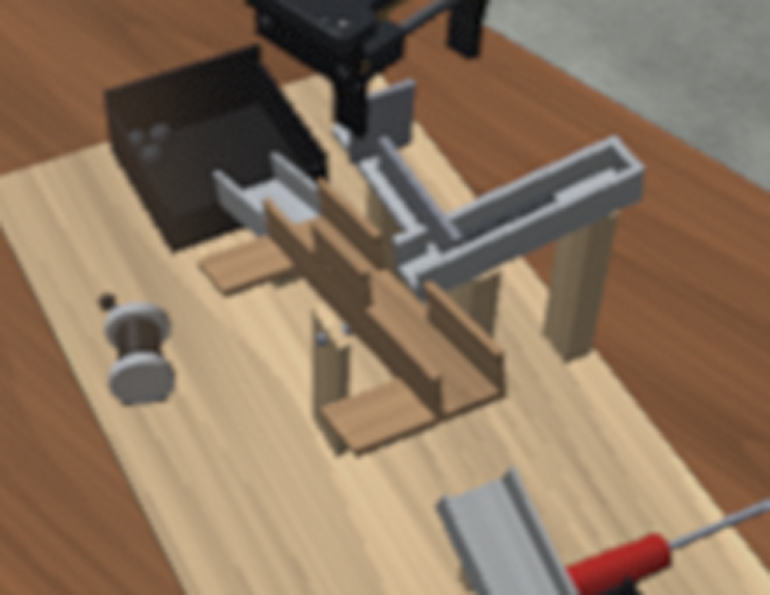

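```bash
python3 - <<'E'
from h import *
from scipy.optimize import least_squares
W=cloud("wrist",np.load("wrist0.npy")); S=cloud("side",np.load("side0.npy"))
reg=W[160:225,280:360].reshape(-1,3); t=reg[(reg[:,2]>198)&(reg[:,2]<215)]
r=cv2.minAreaRect(t[:,:2].astype(np.float32)); print("tab top",r,t[:,2].mean(), cv2.boxPoints(r))
# side pads: mask by polygon in zoomed image
for nm,pl in [("R",[(332,405),(398,378),(430,410),(358,444)]),("L",[(208,266),(262,245),(290,264),(232,287)])]:
    pl=np.array(pl)/3.5+[230,120]; m=np.zeros((400,640),np.uint8); cv2.fillPoly(m,[np.round(pl).astype(int)],1)
    p=S[m>0]; print(nm,len(p),np.median(p,0)); A=np.c_[p[:,:2],np.ones(len(p))]; print(np.linalg.lstsq(A,p[:,2],rcond=None)[0])
    for q in pl: print(np.round(S[int(round(q[1])),int(round(q[0]))]))
# base edge: pts z in 8..16
b=S.reshape(-1,3); b=b[(b[:,2]>8.5)&(b[:,2]<15)&(b[:,0]>250)&(b[:,0]<900)&(abs(b[:,1])<450)]
h=np.zeros((900,900),np.uint8); h[(b[:,1]+450).astype(int).clip(0,899),b[:,0].astype(int).clip(0,899)]=255
cv2.imwrite("pics/base.png",h[:, 200:900]); h=cv2.morphologyEx(cv2.morphologyEx(h,cv2.MORPH_CLOSE,np.ones((7,7))),cv2.MORPH_OPEN,np.ones((15,15)))
cs,_=cv2.findContours(h,0,2); c=max(cs,key=cv2.contourArea); print(cv2.minAreaRect(c))
E
```

```text
tab top ((652.9391479492188, 22.142032623291016), (6.338397026062012, 43.88178634643555), 70.1192855834961) 203.62824436612652 [[631.22815   26.622997]
 [672.49475   11.700423]
 [674.65015   17.661068]
 [633.38354   32.58364 ]]
R 303 [ 508.77327788 -113.87743966  146.12031208]
[-9.64821841e-02 -2.75072126e-01  1.63913392e+02]
[496. -91. 141.]
[ 537. -103.  140.]
[ 526. -136.  152.]
[ 481. -123.  151.]
L 164 [564.06982916  49.24586546  96.59904541]
[-9.30469584e-02 -2.48697967e-01  1.61283997e+02]
[547.  70.  94.]
[587.  59.  91.]
[583.  30. 100.]
[543.  43.  98.]
((579.6511840820312, 404.0530090332031), (640.4075317382812, 321.2394104003906), 70.53589630126953)
```

Request:
{"method": "servo_tool", "body": {"grip": 0, "targets": [{"z": 0.2, "x": 0, "y": 0, "twist": -0.2}, {"z": 0.2, "x": -0.3, "y": -0.3, "twist": -0.4}, {"z": 0.2, "x": -0.6, "y": -0.6, "twist": -0.66}, {"z": 0.2, "x": -1, "y": -0.96, "twist": -0.66}, {"z": 0.2, "x": -1, "y": -0.96, "twist": -0.66}]}}

```text
time: 2.17
eef_pos: [527.0, -120.1, 247.2]
eef_rot: [-1.57, -0.002, -1.924]
force: [0.6, 0.2, -0.1]
opening: 44.9
```

Request:
{"method": "servo_tool", "body": {"targets": [{"x": -0.2, "z": -0.2}, {"x": -0.2, "z": -0.4}, {"x": -0.2, "z": -0.4}, {"x": -0.2, "z": -0.4}, {"x": -0.2, "z": -0.4}]}}

```text
invalid input
```

```bash
python3 - <<'E'
from h import *
s=bot.get_state();print(s["time"],s["eef_pos"],s["eef_rot"],s["force"],s["opening"])
for n in ["side","wrist"]:
    im,d=bot.get_image(n); cv2.imwrite(f"pics/{n}1.png",im if n=="wrist" else cv2.resize(im[120:290,230:450],None,fx=3.5,fy=3.5)); np.save(f"{n}1.npy",d)
E
```

```text
2.175 [ 526.98544252 -120.13281855  247.15925357] [-1.57035807e+00 -1.82791434e-03 -1.92433350e+00] [ 0.61026339  0.24013789 -0.06879436] 44.91247520015776
```

View pics/side1.png

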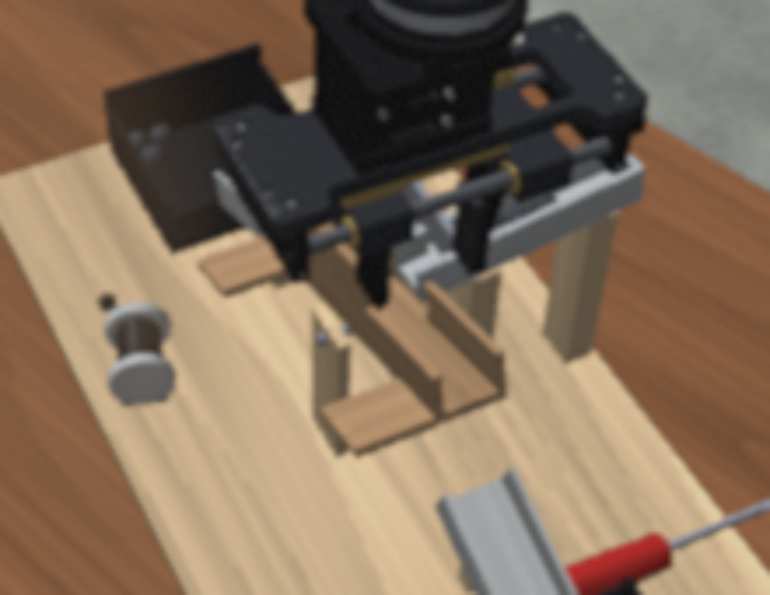

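View pics/wrist1.png

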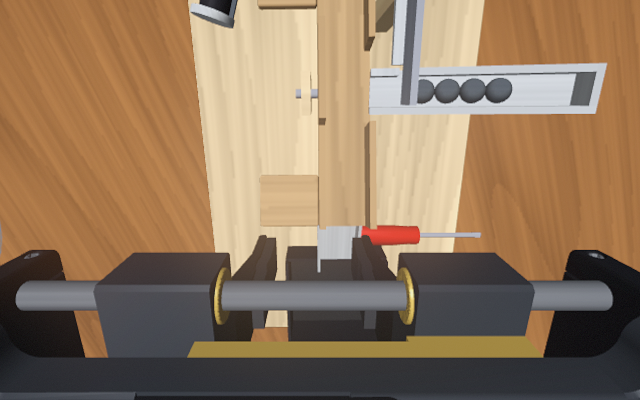

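```bash
python3 - <<'E'
from h import *
W=cloud("wrist",np.load("wrist1.npy"))
for u,v in [(290,200),(264,180),(313,180),(264,221),(313,221)]: print(np.round(W[v,u]))
p=W[180:222,264:314].reshape(-1,3); print(np.median(p,0))
E
```

```text
[ 510. -110.  146.]
[495. -88. 140.]
[ 534. -101.  142.]
[ 483. -119.  150.]
[ 522. -133.  149.]
[ 508.75268793 -110.27245456  145.38518205]
```

Request:
{"method": "servo_tool", "body": {"grip": 0, "targets": [{"x": -0.2, "y": 0, "z": 0, "twist": 0}, {"x": -0.2, "y": 0, "z": -0.2, "twist": 0}, {"x": -0.2, "y": 0, "z": -0.3, "twist": 0}, {"x": -0.2, "y": 0, "z": -0.4, "twist": 0}, {"x": -0.2, "y": 0, "z": -0.4, "twist": 0}]}}

```text
time: 2.9
eef_pos: [505.8, -114.7, 197.5]
eef_rot: [-1.573, -0.0, -1.916]
force: [0.2, -1.0, -0.2]
opening: 0.7
```

Request:
{"method": "servo_tool", "body": {"targets": [{"x": 0, "y": 0, "z": -0.2, "twist": 0}, {"x": 0, "y": 0, "z": -0.38, "twist": 0}, {"x": 0, "y": 0, "z": -0.44, "twist": 0}, {"x": 0, "y": 0, "z": -0.5, "twist": 0}, {"x": 0, "y": 0, "z": -0.55, "twist": 0}]}}

```text
time: 3.52
eef_pos: [506.7, -115.3, 133.0]
eef_rot: [-1.569, 0.0, -1.916]
force: [-0.2, 0.3, 0.5]
opening: 0.4
```

Request:
{"method": "servo_tool", "body": {"targets": [{"x": 0, "y": 0, "z": -0.06, "twist": 0}, {"x": 0, "y": 0, "z": -0.12, "twist": 0}, {"x": 0, "y": 0, "z": -0.18, "twist": 0}, {"x": 0, "y": 0, "z": -0.24, "twist": 0}, {"x": 0, "y": 0, "z": -0.28, "twist": 0}]}}

```text
time: 4.15
eef_pos: [505.8, -115.1, 98.4]
eef_rot: [-1.571, -0.0, -1.916]
force: [0.4, -0.6, -0.3]
opening: 0.3
```

```bash
python3 - <<'E'
from h import *
s=bot.get_state();print(s["time"],s["eef_pos"],s["force"],s["opening"])
im,d=bot.get_image("side"); cv2.imwrite(f"pics/side2.png",cv2.resize(im[120:290,230:450],None,fx=3.5,fy=3.5))
E
```

```text
4.15 [ 505.80380379 -115.1140376    98.35889483] [ 0.40931937 -0.59331275 -0.27961936] 0.2879976599593722
```

View pics/side2.png

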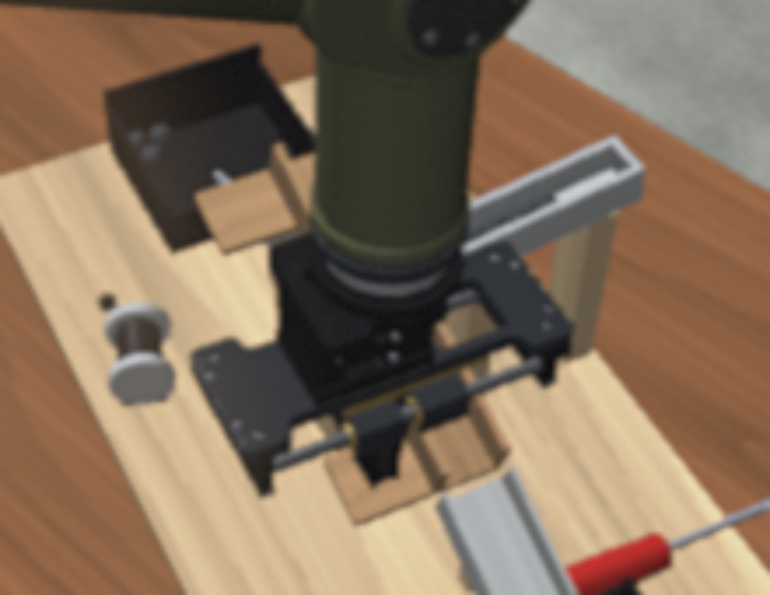

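Request:
{"method": "servo_tool", "body": {"targets": [{"x": 0, "y": 0, "z": 0.3, "twist": 0}, {"x": 0, "y": 0, "z": 0.7, "twist": 0}, {"x": 0, "y": 0, "z": 1, "twist": 0}, {"x": 0.2, "y": 0.2, "z": 1, "twist": 0}, {"x": 0.5, "y": 0.4, "z": 1, "twist": 0}]}}

```text
time: 4.82
eef_pos: [566.8, -67.3, 220.4]
eef_rot: [-1.568, 0.0, -1.918]
force: [-0.2, 0.3, 0.3]
opening: 0.6
```

Request:
{"method": "servo_tool", "body": {"targets": [{"x": 0.2, "y": 0.2, "z": 0.1, "twist": 0}, {"x": 0.5, "y": 0.4, "z": 0.1, "twist": 0}, {"x": 0.65, "y": 0.55, "z": 0.1, "twist": 0}, {"x": 0.65, "y": 0.55, "z": 0.1, "twist": 0}, {"x": 0.65, "y": 0.55, "z": 0.1, "twist": 0}]}}

```text
time: 5.45
eef_pos: [643.5, -2.3, 230.8]
eef_rot: [-1.571, -0.001, -1.917]
force: [0.4, 0.1, -0.5]
opening: 0.6
```

```bash
python3 - <<'E'
from h import *
s=bot.get_state();print(s["time"],s["eef_pos"],s["eef_rot"],s["force"],s["opening"])
for n in ["side","wrist"]:
    im,d=bot.get_image(n); cv2.imwrite(f"pics/{n}3.png",im if n=="wrist" else cv2.resize(im[120:290,230:450],None,fx=3.5,fy=3.5)); np.save(f"{n}3.npy",d)
W=cloud("wrist",d); t=W.reshape(-1,3); t=t[(t[:,2]>199)&(t[:,2]<208)&(abs(t[:,0]-653)<35)&(abs(t[:,1]-22)<25)]
print(len(t)); print(cv2.minAreaRect(t[:,:2].astype(np.float32)) if len(t) else "")
E
```

```text
5.45 [643.47717147  -2.34850828 230.8229332 ] [-1.57110936e+00 -1.14169292e-03 -1.91725434e+00] [ 0.35186272  0.13546741 -0.47134138] 0.578273788246925
773
((652.7634887695312, 22.26276969909668), (6.327211856842041, 43.735111236572266), 71.20794677734375)
```

View pics/side3.png

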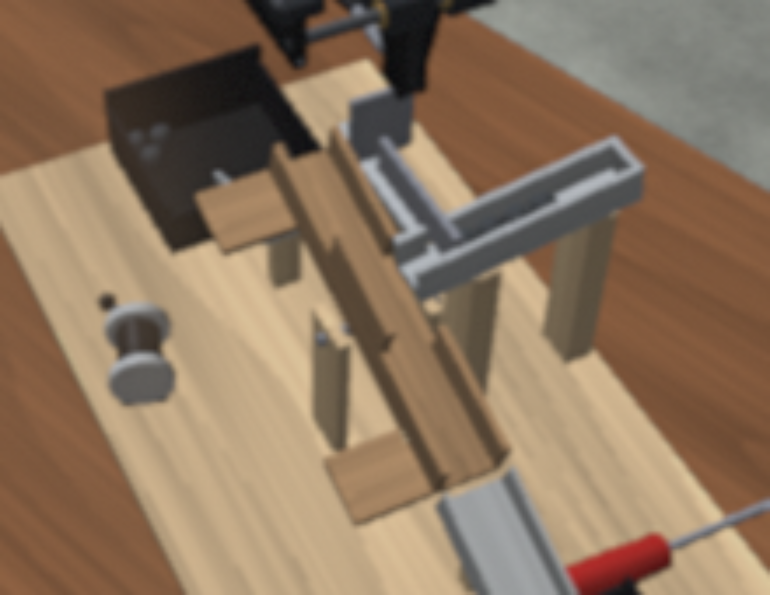

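View pics/wrist3.png

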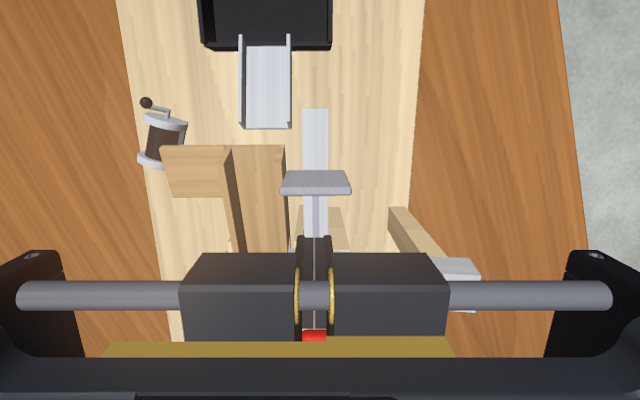

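Request:
{"method": "servo_tool", "body": {"targets": [{"x": 0, "y": 0, "z": -0.15, "twist": 0}, {"x": 0, "y": 0, "z": -0.3, "twist": 0}, {"x": 0, "y": 0, "z": -0.4, "twist": 0}, {"x": 0, "y": 0, "z": -0.4, "twist": 0}, {"x": 0.02, "y": 0.05, "z": -0.4, "twist": 0}]}}

```text
time: 6.18
eef_pos: [646.8, 4.3, 183.4]
eef_rot: [-1.57, -0.0, -1.917]
force: [-0.8, -0.2, 0.9]
opening: 0.6
```

Request:
{"method": "servo_tool", "body": {"targets": [{"x": 0.03, "y": 0.08, "z": 0, "twist": 0}, {"x": 0.06, "y": 0.16, "z": 0, "twist": 0}, {"x": 0.09, "y": 0.24, "z": 0, "twist": 0}, {"x": 0.12, "y": 0.32, "z": 0, "twist": 0}, {"x": 0.14, "y": 0.4, "z": 0, "twist": 0}]}}

```text
time: 6.8
eef_pos: [663.5, 52.2, 182.9]
eef_rot: [-1.57, -0.002, -1.916]
force: [-3.9, -18.3, 1.7]
opening: 0.3
```

```bash
python3 - <<'E'
from h import *
s=bot.get_state();print(s["time"],s["eef_pos"],s["force"])
im,d=bot.get_image("wrist"); cv2.imwrite("pics/wrist4.png",im)
W=cloud("wrist",d); t=W.reshape(-1,3); t=t[(t[:,2]>199)&(t[:,2]<208)&(abs(t[:,0]-665)<40)&(t[:,1]>20)&(t[:,1]<90)]
print(len(t), np.median(t,0)); r=cv2.minAreaRect(t[:,:2].astype(np.float32)); print(r); print((np.array(r[0])-[652.8,22.2])@[.337,.9415])
E
```

```text
6.8 [663.47777148  52.21650279 182.90573149] [ -3.88913663 -18.29136567   1.67955374]
1583 [666.61503303  63.58336357 204.13061462]
((665.2013549804688, 57.783836364746094), (20.221454620361328, 43.78746032714844), 70.58696746826172)
37.681438565826426
```

View pics/wrist4.png

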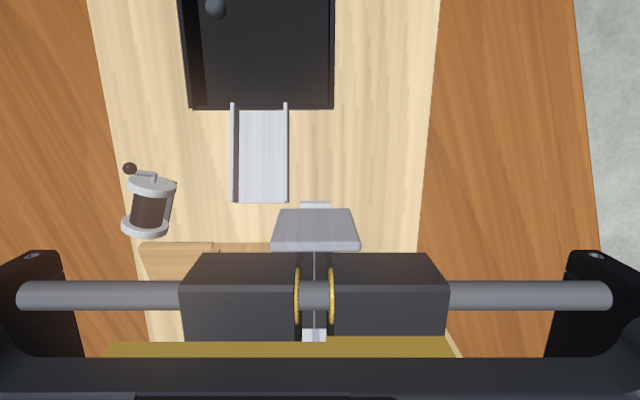

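Request:
{"method": "servo_tool", "body": {"targets": [{"x": -0.05, "y": -0.12, "z": 0, "twist": 0}, {"x": -0.06, "y": -0.16, "z": 0, "twist": 0}, {"x": -0.06, "y": -0.16, "z": 0.4, "twist": 0}, {"x": -0.06, "y": -0.16, "z": 0.8, "twist": 0}, {"x": -0.06, "y": -0.16, "z": 1, "twist": 0}]}}

```text
time: 7.48
eef_pos: [656.8, 33.8, 306.6]
eef_rot: [-1.567, 0.003, -1.917]
force: [1.1, -0.0, -0.2]
opening: 0.6
```

Request:
{"method": "servo_tool", "body": {"targets": [{"x": 0, "y": 0.2, "z": 0.2, "twist": 0}, {"x": 0, "y": 0.4, "z": 0.2, "twist": 0}, {"x": 0, "y": 0.6, "z": 0.2, "twist": 0}, {"x": 0, "y": 0.8, "z": 0.2, "twist": 0}, {"x": 0, "y": 0.8, "z": 0.2, "twist": 0}]}}

```text
time: 8.1
eef_pos: [655.4, 132.4, 326.7]
eef_rot: [-1.572, 0.001, -1.912]
force: [0.9, -0.0, 0.1]
opening: 0.3
```

```bash
python3 - <<'E'
from h import *
s=bot.get_state();print(s["time"],s["eef_pos"],s["force"])
for n in ["side","scene"]:
    im,d=bot.get_image(n); np.save(n+"5.npy",d); cv2.imwrite(f"pics/{n}5.png",cv2.resize(im[120:375,230:490] if n=="side" else im[150:370,110:470],None,fx=2.2,fy=2.2,interpolation=cv2.INTER_CUBIC))
    r=bot.search_frame("sinker1_center",n)
    for x in r: 
        u,v=map(int,np.round(x["box"][:2])); print(n,np.round(x["box"]),round(x["p"],2),np.round(unproj(n,u,v,d[v,u])))
E
```

```text
8.1 [655.36293911 132.3604363  326.73507084] [ 0.87295038 -0.02173239  0.14430622]
scene [170. 217.   7.   7.] 0.62 [1110.  -38.  606.]
scene [186. 221.   9.   4.] 0.39 [ 496. -281.   33.]
scene [287. 274. 338. 185.] 0.16 [655. -59.  33.]
```

View pics/side5.png

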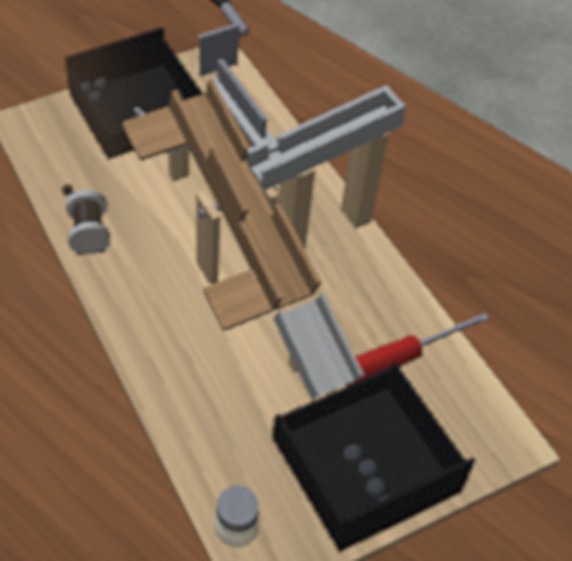

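View pics/scene5.png

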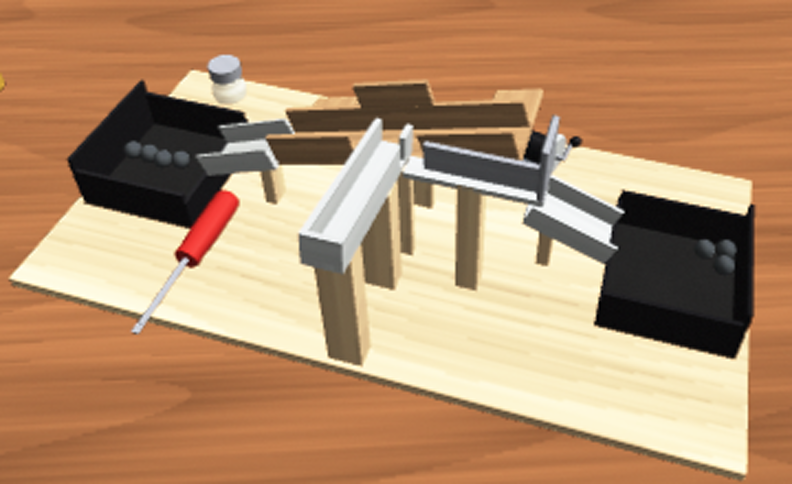

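Request:
{"method": "servo_tool", "body": {"targets": [{"x": 0, "y": 0, "z": 0.2, "twist": 0}, {"x": 0, "y": 0, "z": 0.2, "twist": 0}, {"x": 0, "y": 0, "z": 0.2, "twist": 0}, {"x": 0, "y": 0, "z": 0.2, "twist": 0}, {"x": 0, "y": 0, "z": 0.2, "twist": 0}]}}

```text
time: 8.93
eef_pos: [655.8, 129.5, 350.3]
eef_rot: [-1.572, -0.001, -1.916]
force: [-0.4, -0.6, 0.2]
opening: 0.3
```

Request:
{"method": "servo_tool", "body": {"targets": [{"x": 0, "y": 0, "z": 0, "twist": 0}, {"x": 0, "y": 0, "z": 0, "twist": 0}, {"x": 0, "y": 0, "z": 0, "twist": 0}, {"x": 0, "y": 0, "z": 0, "twist": 0}, {"x": 0, "y": 0, "z": 0, "twist": 0}]}}

```text
time: 9.55
eef_pos: [656.0, 129.6, 351.0]
eef_rot: [-1.571, -0.0, -1.916]
force: [-0.6, -0.2, 0.9]
opening: 0.1
```

```bash
python3 - <<'E'
from h import *
a,_=bot.get_image("scene")
for n in ["side","scene"]:
    im,d=bot.get_image(n); cv2.imwrite(f"pics/{n}6.png",cv2.resize(im[280:375,340:460] if n=="side" else im[170:270,130:470],None,fx=5 if n=="side" else 2.3,fy=5 if n=="side" else 2.3,interpolation=cv2.INTER_CUBIC))
    b=cv2.cvtColor(im,6)
    P=cloud(n,d).reshape(-1,3); t=P[(P[:,2]>198)&(P[:,2]<206)&(abs(P[:,0]-665)<40)&(abs(P[:,1]-60)<35)]
    print(n,len(t),np.median(t,0), (np.median(t,0)[:2]-[652.8,22.2])@[.337,.9415])
    if n=="scene": print("tray motion",cv2.absdiff(a,im)[190:250,140:250].max())
print(bot.get_state()["time"])
E
```

```text
side 73 [667.12034891  63.71687307 202.85837394] 43.914093576694796
scene 80 [673.20885264  63.97659066 204.52158185] 46.21044344166334
tray motion 5
9.7
```

View pics/side6.png

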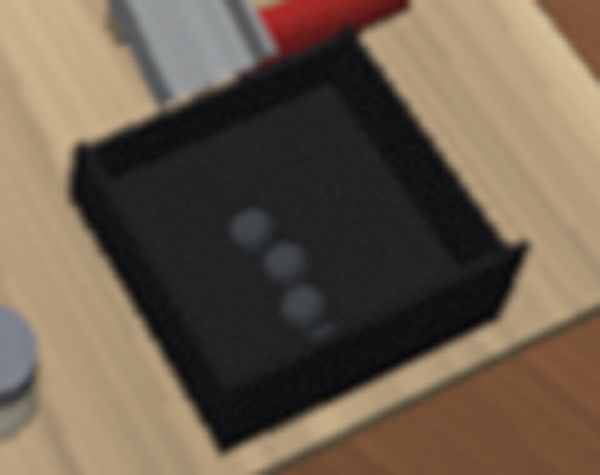

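View pics/scene6.png

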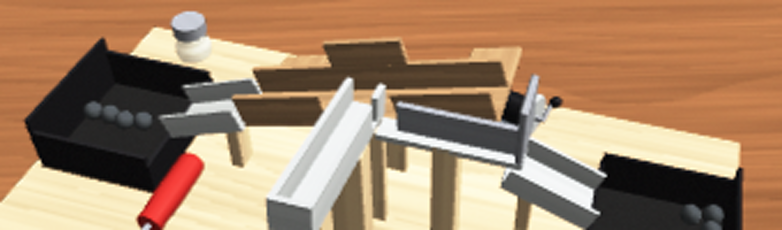

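All four sinkers lie still in the right tray. The fourth is mostly hidden behind the tray's near wall in the side view, but shows clearly in the scene view. The slide is open by about 44 mm and the gate is on its right stop.

```bash
python3 -c "
from bench import bot
print(bot.job_done())"
```

```text
the job is handed in; nothing more can be done
None
```

The job is done and handed in at about 9.7 s. I pushed the right pad down with the closed fingertips until the gate tipped on to its right-hand stop. Then I pushed the tab left until the slide hit its stop, at about 18 N, and drew the arm clear.

**Last checks:**
- **Slide:** it measures about 44 mm open from the side camera. The scene camera gave 46 mm, which is camera error, since the stop is at 45 mm.
- **Gate:** in the pictures it rests on its right-hand stop. I did not measure the angle.
- **Sinkers:** all four lie in the right tray and did not move between two pictures. The side view shows only three and a sliver, because the tray wall hides the fourth, but the scene view shows all four.
- **Reel, jar and screwdriver:** they look unmoved in the pictures. I did not measure their positions.

The sinker detector was little use in the end: it found one or two in the scene picture and none in the side one, so I counted the sinkers by eye. One move call was refused as invalid input and nothing moved. I sent it again with every number filled in.

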